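# Push the jammed plug out of the sampling tube

### The arm

A 7-joint arm with a two-finger parallel gripper is mounted at the origin on a cart in front of the work surface, level with it; the furniture and walls round the work are solid. World frame = base frame: x ahead of the robot, y to its left, z up, the work surface at z = 0. Lengths are in m, angles in rad, forces in N, time in s.
With the tool pointing down it reaches from about 0.425 to 0.925 m from the base axis. Payload 6.8 kg.
Tool frame: the origin (TCP) lies at the very end of the fingers, on their centre line; the grasp point (between the pads) lies 19 mm behind it; z points along the fingers, x is the direction in which the jaws open and shut, and the axes are right-handed (so a half turn about z gives the same grasp; the last joint's range is limited). The gripper opens to 85 mm and grips with 20 to 120 N. Pads are 22 mm wide; open, the fingers measure 114 mm over their backs; the gripper's body (76 mm by 85 mm) begins 54 mm behind the grasp point. The pads swing forward as they close: fully open they stand 13 mm farther back than shut.
Start: joints at [-1.425, 0.477, 0.022, 1.555, -0.011, 1.109, -0.083], TCP at [0.169, 0.653, 0.231] pointing down, gripper open.
Joint ranges: [-2.96, 2.96], [-0.34, 2.1], [-1.41, 1.46], [0.24, 2.44], [-1.37, 4.51], [0.17, 1.92], [-2.96, 2.96]. Speed limits (rad/s): [2.39, 2.39, 3.14, 3.14, 3.14, 3.14, 3.14].

### API

Orientations are given as a unit quaternion [w, x, y, z].
In Python, from station import get_obs, read_camera, calibration, hand_in, recognise, outline_of, place_of gives the robot as it stands.
- The arm moves only by the tool move_arm, never from a script. Its argument "steps" is a list of rows, each an object with "fingers": the finger opening in mm, from 0 to 85.4; "translation": the shift along the world's x, y, z in mm, a list of three; "turn": the turn about the world's z in rad. In form: [{"fingers": fingers, "translation": [dx, dy, dz], "turn": turn}, ...]. A call has 1 to 10 rows; each row shifts and turns the commanded pose from where the row before left it; what a row does not reach is not made up. A row lasts 1/8 s, in which the tool goes at most 62.5 mm and 10.7 degrees, less where a joint would pass 70% of its speed; a pose out of reach is approached as far as the arm can. A call with a gripper value outside its range is refused whole. The fingers move at their own pace and stop on an object; "newtons" is the grip in N (left out, the last holds). Time passes only in rows, so rows that do not move let the fingers close. It gives the time, the measured TCP pose, the force and the opening at its end, in the units of the state.
- get_obs(): the state, without advancing time (a new reading comes with each control period).
- read_camera(name): name is "scene" or "top" or "wrist"; returns the picture (384x512x3 uint8, blue, green, red); there is no depth.
- calibration(name): a dict with "camera_matrix" (3x3 intrinsics, pixels), "rvec" (rotation vector, rad) and "tvec" (3), from world to camera coordinates, as OpenCV has them. Camera axes: x right, y down, z forward; pixel columns grow to the right and rows downward; lengths in m; the calibration is good to about 2 mm. The wrist camera is an equidistant fisheye: a pixel r from the principal point sees the ray r / f radians off the axis. A picture is of the moment at which its call begins: read the wrist's pose just before it. calibration takes no time and is no camera call; for the wrist camera it gives the pose at the moment of the call.
- hand_in(): hands the job in, once; it reports no verdict.
Trained networks look in the newest picture that a camera, given by its name, has taken for a name from the list of things; names that differ only in an ending like _2 or _b are one class to them, and where a whole thing is asked for, a point or a joint stands for the part that bears it (a point fixed in the world has none). Each returns a list of dicts, best first, with "conf" (0 to 1); they miss things now and then, are a little off and sometimes report something else, mostly with a low value. They report only what shows in the picture. A call takes as long as a camera call. They do not tell look-alikes from the thing itself.
- recognise(camera, name): "xy" ([column, row] in pixels, amid what is visible of it).
- outline_of(camera, name): "mask" (384x512 bool, what is visible of it) and "xy" ([column, row] in pixels, amid what is visible of it).
- place_of(camera, name): "xy" ([column, row] in pixels: a listed point, or the origin of a listed thing).
The state is a dict: "t": time; "q": joint angles; "joint_vel": joint speeds; "joint_torque": joint torques, N m; "eef_pos": TCP position; "tool_rot": TCP orientation; "contact_force": force on the tool from outside, world axes, zero at the start; "torque": the same for the moment, N m; "gripper_width": opening from 0.0 (shut) to 1.0 (fully open).
Only numpy, scipy, OpenCV 4.12 (cv2) and the standard library are available. Lean on these libraries where they do the work, as an engineer would, in place of code of your own. Each camera call takes 0.05 s, during which the arm holds its last target.

### The job

A black plug is jammed inside one of the two clear upright sampling tubes. Take the steel push rod out of the tube rack by its grip, put it into the mouth of the tube that holds the plug and push straight down until the plug drops out of the bottom into the stand's tray. Leave the rod standing in that tube, fully home with its flange on the tube's rim, and let go of it.

Things in the scene. Friction and masses are not known exactly. Their poses are not given: they have to be found in the camera images.
- push_rod: rod upright in a rack hole, origin at its lower tip, z up the rod, 0.12 kg. Steel shaft 12 mm diameter, 94 mm long; then a round flange 52 mm diameter, 5 mm thick; then a grey grip 22 mm diameter, 99 to 155 mm above the tip. Tip 4 mm above the bench. Fixed rack 63 mm high, its holes 15 mm; blood tubes in it reach 88 mm: lift straight up 90 mm to clear them
- blocked_stand: fixed stand with the plugged tube; origin on the bench under the tube's axis, z up. White tray 110 x 110 mm, rim 16 mm, floor 6 mm high. Two posts at its y = +-43 mm, 116 mm high. Clear tube from 66 to 148 mm above the bench; bore 25 mm, flared over the top 15 mm to 38 mm at the rim (44 mm outside). Rod fully home: flange on the rim, tip 54 mm above the bench
- plug: black plug, 22 mm diameter, 34 mm high, lower edge tapered, 80 g, in the bore of one tube; origin at its centre, z along its axis. At the start its top is 109 mm above the bench. Three spring plungers in the tube wall, 78 mm above the bench, hold it: about 8 to 13 N starts it, less moves it on, and it falls out when the rod's tip gets down to 70 to 80 mm above the bench
- empty_stand: a second stand of the same shape, size and origin, whose tube is empty; not to be used
Not all that is in view belongs to the job. What is shaped like the blocked_stand but red is not meant.

How it is judged:
By the outcome, as a careful person would: the job done as asked, in the order asked, and still so for the second after the job is handed in, with the robot touching nothing.
It also fails if it takes over 48 s, if anything falls off the work surface, if the arm or the gripper's body presses on something with over 40 N, if the wrist force passes 120 N, or if a joint passes its speed limit or range.

## Working session

There is one attempt and no reset: what is moved stays moved. The work goes in short steps, Python scripts to look and compute and a tool call to move; the robot and the scene stay as the last step left them, time stands still between calls to the robot, and variables do not carry over. Pictures are saved under pics/ and viewed, and the job is handed in when it is done.

Besides the shell and the picture viewer there is one more tool, called after ">>>" as a command line: name --argument value ..., lists and objects as JSON in quotes. move_arm: Moves the arm, as the interface text tells. Its arguments: {"type":"object","properties":{"steps":{"type":"array"},"newtons":{"type":"number"}},"required":["steps"]}

```bash
ls; mkdir -p pics; cat > h.py <<'E'
import numpy as np, cv2
from station import *
def proj(c,P):
    k=calibration(c);K=np.array(k["camera_matrix"],float)
    return cv2.projectPoints(np.array(P,float).reshape(-1,3),np.array(k["rvec"],float),np.array(k["tvec"],float),K,None)[0].reshape(-1,2)
def ray(c,uv,k=None):
    k=k or calibration(c);K=np.array(k["camera_matrix"],float)
    R=cv2.Rodrigues(np.array(k["rvec"],float))[0];t=np.array(k["tvec"],float).ravel()
    x=(uv[0]-K[0,2])/K[0,0];y=(uv[1]-K[1,2])/K[1,1]
    if c=="wrist":
        r=np.hypot(x,y);d=np.array([x/r*np.sin(r),y/r*np.sin(r),np.cos(r)]) if r>1e-9 else np.array([0,0,1.])
    else: d=np.array([x,y,1.])
    d=R.T@d; return -R.T@t, d/np.linalg.norm(d)
def atz(c,uv,z):
    o,d=ray(c,uv); return o+d*(z-o[2])/d[2]
E
python3 - <<'E'
from h import *
o=get_obs();print(o)
for c in ["scene","top"]:
    cv2.imwrite(f"pics/{c}0.png",read_camera(c))
    for n in ["push_rod","blocked_stand","plug","empty_stand"]:
        print(c,n,[(np.round(r["xy"],1),round(r["conf"],2)) for r in recognise(c,n)],[(np.round(r["xy"],1),round(r["conf"],2),np.round(atz(c,r["xy"],0.004 if n=="push_rod" else 0.092 if n=="plug" else 0),3)) for r in place_of(c,n)])
    print(calibration(c))
E
```

```text
pics
{'t': 0.0, 'q': array([-1.42510298,  0.47779709,  0.02235543,  1.55647852, -0.01154546,
        1.10929297, -0.08309339]), 'joint_vel': array([-0.00119141,  0.00018034,  0.00125612, -0.00077306, -0.00186889,
        0.00102684, -0.00047758]), 'joint_torque': array([-2.08545298e-04, -5.96436203e+01,  1.60744753e+00, -2.81197643e+01,
        1.23624664e-02,  9.05409863e-03, -2.65867413e-06]), 'eef_pos': array([0.16933761, 0.65278828, 0.2303166 ]), 'tool_rot': array([ 6.05829980e-04,  7.90911694e-01,  6.11929603e-01, -6.97774834e-04]), 'contact_force': array([ 0.00276531,  0.70169175, -0.02466054]), 'torque': array([0.05392695, 0.02950494, 0.03770941]), 'gripper_width': 0.9962239340747244}
scene push_rod [(array([196.1, 145.4]), 0.51)] []
scene blocked_stand [(array([307. , 241.9]), 0.93), (array([313.4, 303.5]), 0.63)] [(array([301.8, 249.9]), 0.82, array([ 0.513, -0.236,  0.   ])), (array([314.3, 309.2]), 0.69, array([ 0.395, -0.396,  0.   ]))]
scene plug [] []
scene empty_stand [(array([252.2, 186.8]), 0.88), (array([306.1, 242.2]), 0.45)] [(array([252.8, 193.6]), 0.89, array([ 
[... 397 characters left out ...]
, 0.301, 0.004]))]
top blocked_stand [(array([361.6, 231.1]), 0.95), (array([312.3, 187. ]), 0.84)] [(array([312.2, 188.2]), 0.95, array([ 0.525, -0.241,  0.   ])), (array([359.1, 231.3]), 0.75, array([ 0.383, -0.388,  0.   ]))]
top plug [] [(array([317.7, 182.5]), 0.61, array([ 0.529, -0.242,  0.092]))]
top empty_stand [(array([217.9, 171.1]), 0.59)] [(array([221.7, 172.2]), 0.84, array([0.58 , 0.054, 0.   ]))]
{'camera_matrix': array([[416.79696934,   0.        , 250.51183061],
       [  0.        , 416.79696934, 195.11464869],
       [  0.        ,   0.        ,   1.        ]]), 'rvec': array([ 2.1535803 , -2.17698933,  0.16519659]), 'tvec': array([-0.03318527,  0.50038446,  1.28518379])}
```

```bash
python3 - <<'E'
import cv2
for c in ["scene","top"]:
    im=cv2.imread(f"pics/{c}0.png"); cv2.imwrite(f"pics/{c}0b.png",cv2.resize(im,(800,600),interpolation=cv2.INTER_CUBIC))
a=cv2.imread("pics/top0.png")[110:270,110:410]
cv2.imwrite("pics/top0c.png",cv2.resize(a,(800,427),interpolation=cv2.INTER_CUBIC))
E
```

```text
(no output)
```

View pics/scene0b.png

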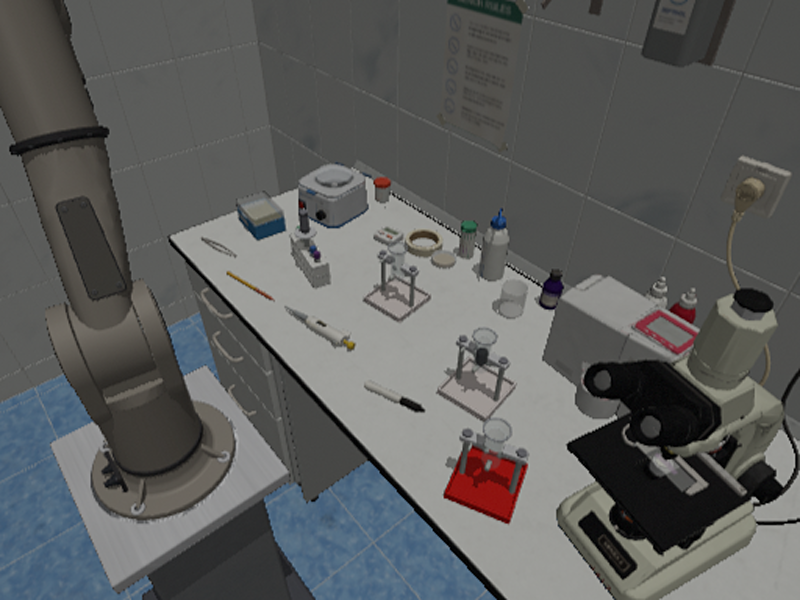

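View pics/top0c.png

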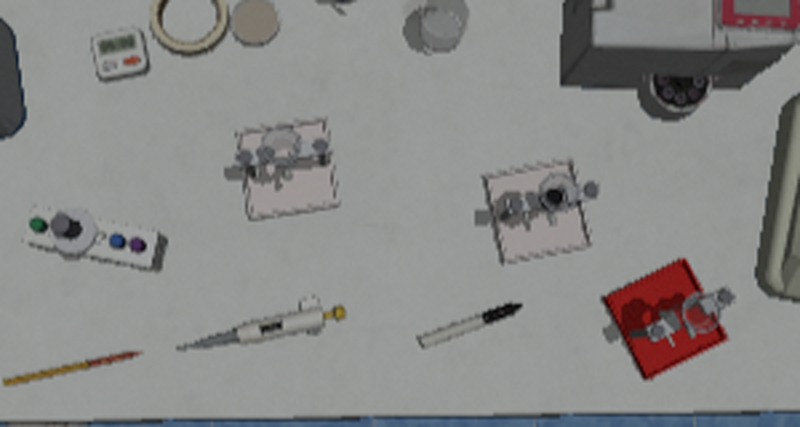

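View pics/top0b.png

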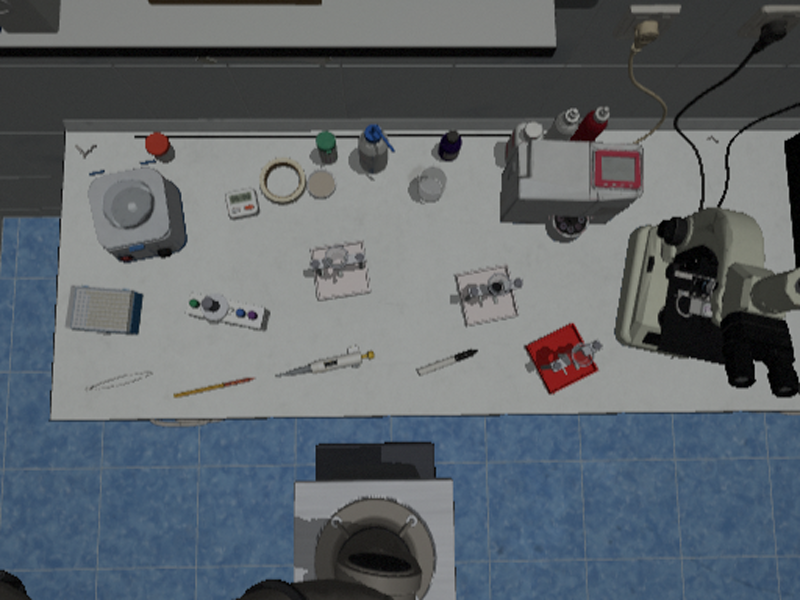

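Rack with the rod is at the upper left in the scene view (px ~305,215 of 800). Three stands are visible: white and empty at (397,280), white with the black plug at (480,360), and a red one at (490,465), which is not meant. The plugged stand is the middle one. Next I'll measure precisely.

```bash
python3 - <<'E'
import sys
from h import *
t=cv2.imread("pics/top0.png");s=cv2.imread("pics/scene0.png")
def mark(im,c,P,col):
    for p in proj(c,P): pass
out=[]
th=np.linspace(0,2*np.pi,40)
def circ(x,y,z,r): return np.c_[x+r*np.cos(th),y+r*np.sin(th),0*th+z]
S=6
for im,c,(cx,cy) in [(t,"top",(142,197)),(s,"scene",(196,148)),(t,"top",(315,186)),(s,"scene",(306,235))]:
    x0,y0=cx-32,cy-45
    a=cv2.resize(im[y0:y0+90,x0:x0+65],None,fx=S,fy=S,interpolation=cv2.INTER_CUBIC); b=a.copy()
    def dr(P,col): 
        q=((proj(c,P)-[x0,y0]+.5)*S).astype(int); cv2.polylines(b,[q],False,col,1)
    rx,ry=.493,.301
    dr(circ(rx,ry,.159,.011),(0,0,255));dr(circ(rx,ry,.1,.026),(0,255,0))
    sx,sy=.522,-.239
    dr(circ(sx,sy,.148,.022),(0,0,255));dr(circ(sx,sy,.109,.011),(0,255,0));dr([[sx-.055,sy-.055,.016],[sx-.055,sy+.055,.016],[sx+.055,sy+.055,.016],[sx+.055,sy-.055,.016]],(255,0,0))
    out.append(np.hstack([a,b]))
cv2.imwrite("pics/m1.png",cv2.resize(np.hstack(out[:2]),(800,277*800//800)) if 0 else np.hstack(out[:2])[:,:])
for i,o in enumerate(out): cv2.imwrite(f"pics/z{i}.png",o)
E
```

```text
(no output)
```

View pics/z0.png

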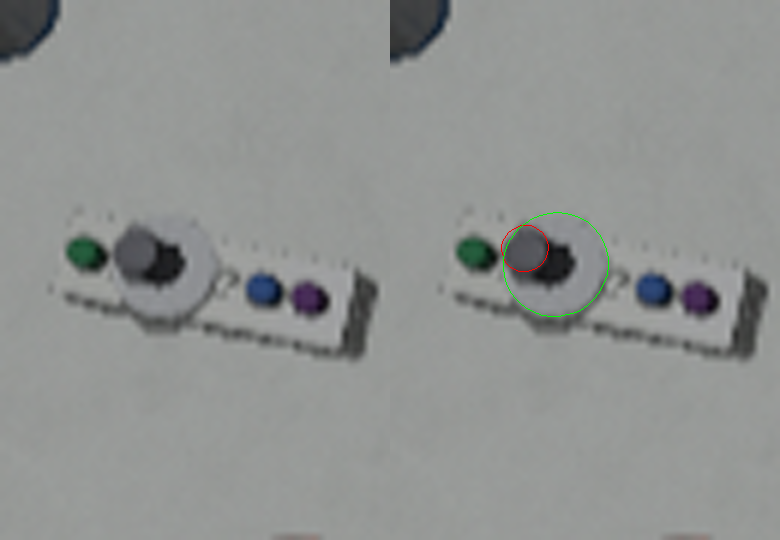

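View pics/z1.png

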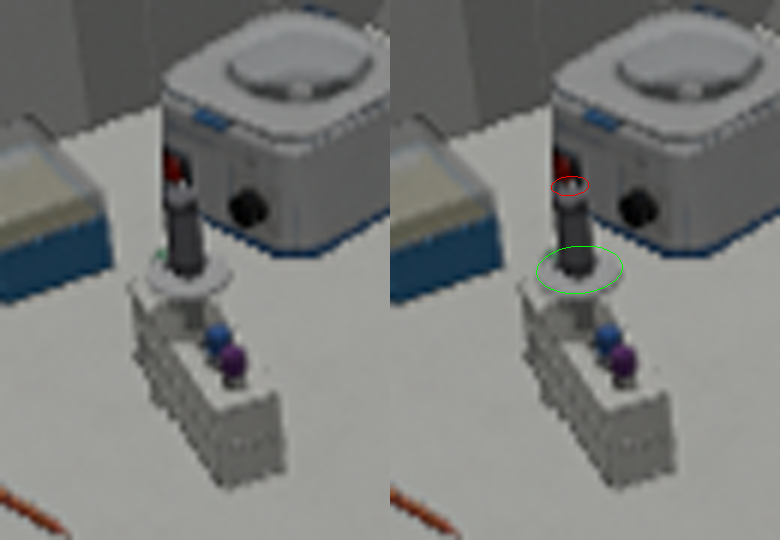

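View pics/z2.png

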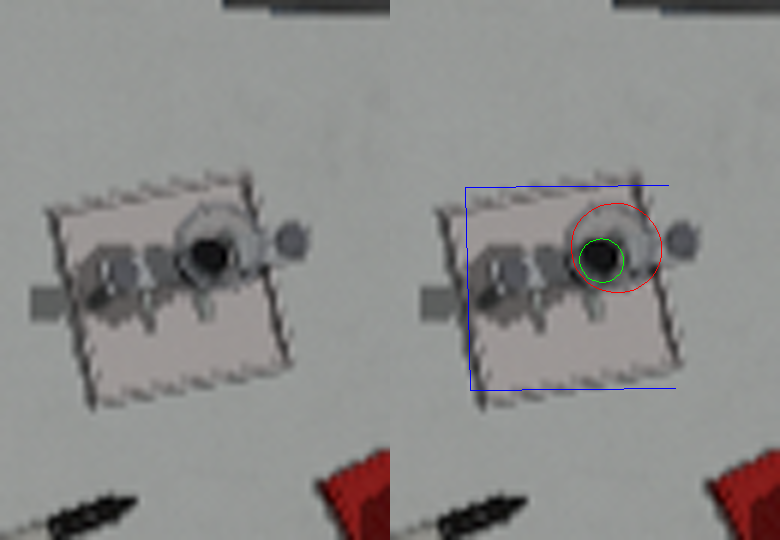

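View pics/z3.png

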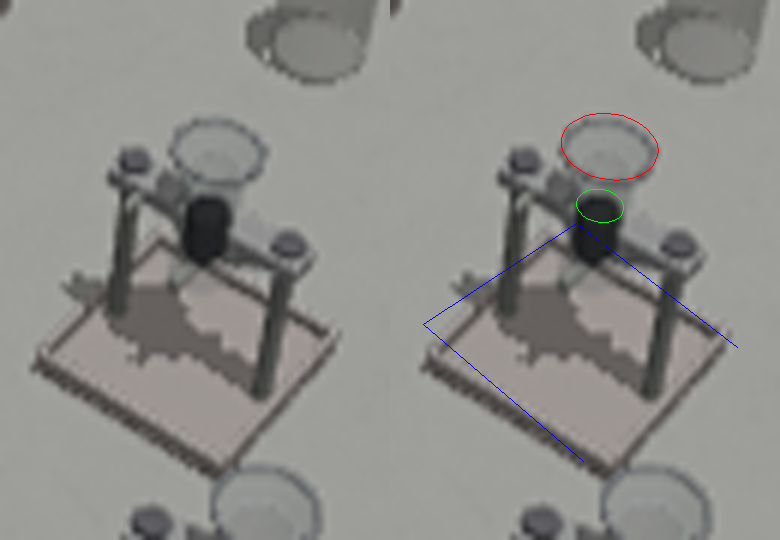

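```bash
python3 - <<'E'
from h import *
from scipy.optimize import least_squares
def fit(obs,g):
    f=lambda p:np.concatenate([(proj(c,[[p[0],p[1],z]])[0]-uv) for c,z,uv in obs])
    r=least_squares(f,g);print(np.round(r.x,4),np.round(r.fun,2))
c=lambda cx,cy,u,v:(cx-32+u/6-.5,cy-45+v/6-.5)
fit([("top",.159,c(142,197,136,253)),("top",.103,c(142,197,168,267)),("scene",.159,c(196,148,182,194)),("scene",.103,c(196,148,190,273))],[.49,.3])
fit([("top",.148,c(315,186,218,245)),("top",.109,c(315,186,209,257)),("scene",.148,c(306,235,218,152)),("scene",.109,c(306,235,208,211))],[.52,-.24])
k=calibration("wrist");print(k)
R=cv2.Rodrigues(np.array(k["rvec"]))[0];print(-R.T@np.array(k["tvec"]).ravel(),R)
E
```

```text
[0.4911 0.2986] [ 0.67 -0.06  0.19  0.1  -0.43 -0.87 -0.24 -0.83]
[ 0.522 -0.238] [ 1.07  0.53  0.13  0.61  0.01 -1.17  0.12 -1.08]
{'camera_matrix': array([[297.31863964,   0.        , 250.06507609],
       [  0.        , 297.31863964, 197.0175954 ],
       [  0.        ,   0.        ,   1.        ]]), 'rvec': array([-2.30262426, -1.77959396, -0.25081355]), 'tvec': array([-0.67482643, -0.03477146,  0.37834793])}
[0.10138642 0.67077975 0.37352677] [[ 2.52055075e-01  9.67712808e-01  3.99737812e-04]
 [ 9.30127358e-01 -2.42379353e-01  2.75890100e-01]
 [ 2.67079272e-01 -6.91676928e-02 -9.61189104e-01]]
```

>>> move_arm --steps '[{"fingers":85,"translation":[30,-33,0],"turn":0},{"fingers":85,"translation":[30,-33,0],"turn":0},{"fingers":85,"translation":[30,-33,0],"turn":0},{"fingers":85,"translation":[30,-33,0],"turn":0},{"fingers":85,"translation":[30,-33,0],"turn":0},{"fingers":85,"translation":[30,-33,0],"turn":0},{"fingers":85,"translation":[30,-33,0],"turn":0},{"fingers":85,"translation":[30,-33,0],"turn":0},{"fingers":85,"translation":[30,-33,0],"turn":0},{"fingers":85,"translation":[30,-33,0],"turn":0}]'

```text
t: 2.15
eef_pos: [0.4704, 0.3223, 0.2316]
tool_rot: [-0.0, 0.791, 0.612, 0.0]
contact_force: [0.6, 0.6, -0.9]
gripper_width: 0.993
```

```bash
python3 - <<'E'
from h import *
k=calibration("wrist");cv2.imwrite("pics/w1.png",read_camera("wrist"))
o=get_obs();print(o['eef_pos'],o['q'])
for n in ["push_rod"]:
    print([(r["xy"],r["conf"]) for r in recognise("wrist",n)],[(r["xy"],r["conf"],atz("wrist",r["xy"],.004)) for r in place_of("wrist",n)])
    m=outline_of("wrist",n)
    print([(r["xy"],r["conf"],r["mask"].sum()) for r in m])
E
```

```text
[0.47519646 0.31593113 0.23171972] [-0.84229731  0.30510536  0.178136    1.82062965 -0.05766111  1.02035318
  0.6668225 ]
[([232.5, 218.0], 0.86)] [([239.9, 189.3], 0.57, array([0.49294239, 0.30124395, 0.004     ]))]
[([234.0, 217.3], 0.58, np.int64(2235))]
```

View pics/w1.png

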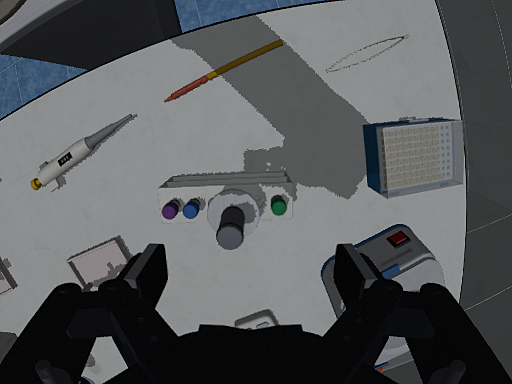

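```bash
python3 - <<'E'
from h import *
o=get_obs();print(o['t'],o['eef_pos'])
k=calibration("wrist");im=read_camera("wrist")
print([(r["xy"],r["conf"],atz("wrist",r["xy"],.004)) for r in place_of("wrist","push_rod")])
cv2.imwrite("pics/w2.png",im)
a=im[170:270,190:290];cv2.imwrite("pics/w2z.png",cv2.resize(a,(600,600),interpolation=cv2.INTER_CUBIC))
np.save("k.npy",k,allow_pickle=True)
E
```

```text
2.35 [0.46998525 0.32277443 0.23141915]
[([238.9, 190.5], 0.9, array([0.49109213, 0.30379657, 0.004     ]))]
```

View pics/w2z.png

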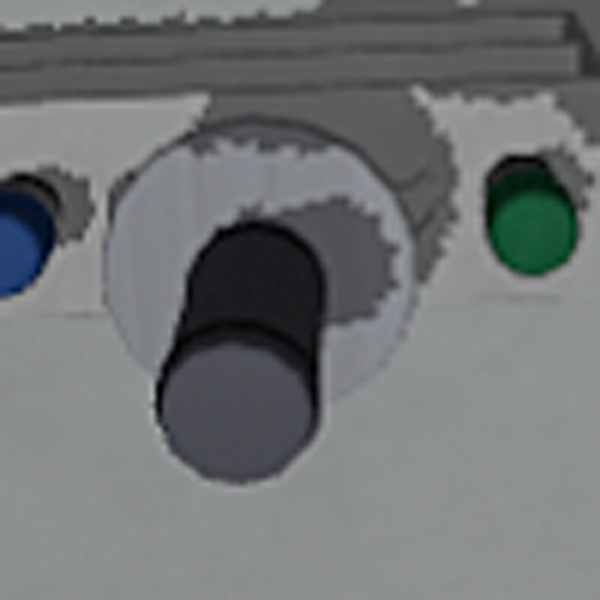

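```bash
python3 - <<'E'
from h import *
for i in range(1):
    print(get_obs()['eef_pos'])
    for u,v,z in [(260,268,.103),(238,410,.159)]: print(atz("wrist",(190+u/6-.5,170+v/6-.5),z), end=' ')
    k=np.load("k.npy",allow_pickle=True).item()
    for u,v,z in [(260,268,.103),(238,410,.159)]:
        o,d=ray("wrist",(190+u/6-.5,170+v/6-.5),k); print(o+d*(z-o[2])/d[2])
E
```

```text
[0.46865616 0.32454482 0.23130735]
[0.48814985 0.3021305  0.103     ] [0.48837373 0.30218718 0.159     ] [0.48952264 0.30020176 0.103     ]
[0.48972748 0.30027335 0.159     ]
```

>>> move_arm --steps '[{"fingers":85,"translation":[10,-12,0],"turn":0},{"fingers":85,"translation":[10.5,-11,-5],"turn":0},{"fingers":85,"translation":[0,0,-25],"turn":0},{"fingers":85,"translation":[0,0,-30],"turn":0},{"fingers":85,"translation":[0,0,-30],"turn":0},{"fingers":85,"translation":[0,0,-16],"turn":0},{"fingers":85,"translation":[0,0,-10],"turn":0},{"fingers":85,"translation":[0,0,0],"turn":0}]'

```text
t: 3.45
eef_pos: [0.4901, 0.3002, 0.1151]
tool_rot: [0.0, 0.791, 0.612, -0.0]
contact_force: [0.3, 0.7, 0.3]
gripper_width: 0.996
```

```bash
python3 - <<'E'
from h import *
cv2.imwrite("pics/w3.png",read_camera("wrist"));print(get_obs()['eef_pos'],get_obs()['contact_force'])
E
```

```text
[0.49040462 0.30050641 0.11575475] [-0.43119324  0.17252339  0.23838908]
```

View pics/w3.png

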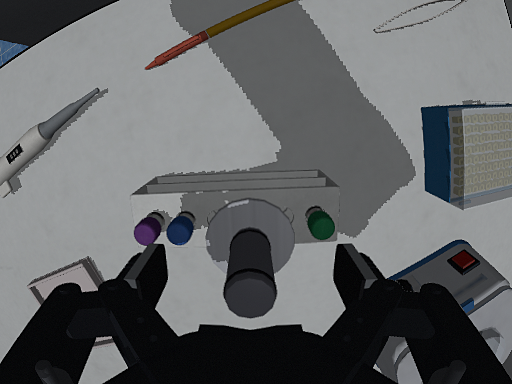

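The grip (px 250,290) is centred between the pads (px 150 and 350), above the flange. Closing.

>>> move_arm --steps '[{"fingers":15,"translation":[0,0,0],"turn":0},{"fingers":15,"translation":[0,0,0],"turn":0},{"fingers":15,"translation":[0,0,0],"turn":0},{"fingers":15,"translation":[0,0,0],"turn":0},{"fingers":15,"translation":[0,0,0],"turn":0},{"fingers":15,"translation":[0,0,0],"turn":0},{"fingers":15,"translation":[0,0,0],"turn":0},{"fingers":15,"translation":[0,0,0],"turn":0}]' --newtons 70

```text
t: 4.5
eef_pos: [0.4903, 0.3005, 0.1158]
tool_rot: [0.0, 0.791, 0.612, 0.0]
contact_force: [-0.4, -1.9, 5.7]
gripper_width: 0.243
```

>>> move_arm --steps '[{"fingers":15,"translation":[0,0,5],"turn":0},{"fingers":15,"translation":[0,0,15],"turn":0},{"fingers":15,"translation":[0,0,20],"turn":0},{"fingers":15,"translation":[0,0,25],"turn":0},{"fingers":15,"translation":[0,0,25],"turn":0},{"fingers":15,"translation":[0,0,30],"turn":0},{"fingers":15,"translation":[0,0,35],"turn":0},{"fingers":15,"translation":[0,0,0],"turn":0}]'

```text
t: 5.5
eef_pos: [0.4915, 0.3013, 0.274]
tool_rot: [-0.0, 0.791, 0.612, 0.003]
contact_force: [1.0, 0.2, -2.0]
gripper_width: 0.237
```

```bash
python3 - <<'E'
from h import *
im=np.vstack([cv2.resize(read_camera("wrist"),(400,300)),cv2.resize(read_camera("scene")[90:240,120:320],(400,300))])
cv2.imwrite("pics/w4.png",im);print(get_obs()['eef_pos'],get_obs()['contact_force'])
E
```

```text
[0.48974927 0.3002778  0.27050565] [-0.50172443 -1.0931772  -1.24626716]
```

View pics/w4.png

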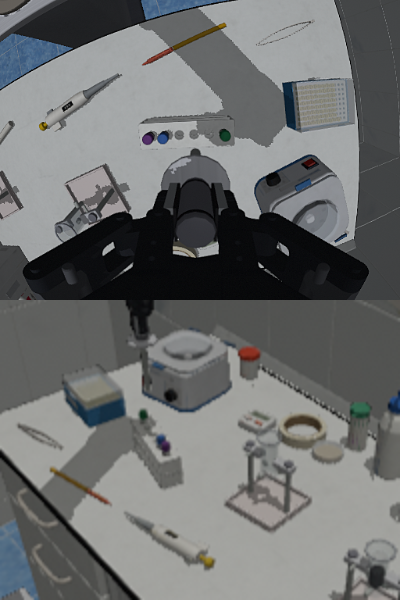

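>>> move_arm --steps '[{"fingers":15,"translation":[3,-25,5],"turn":0},{"fingers":15,"translation":[3,-50,5],"turn":0},{"fingers":15,"translation":[3,-50,0],"turn":0},{"fingers":15,"translation":[3,-50,0],"turn":0},{"fingers":15,"translation":[3,-50,0],"turn":0},{"fingers":15,"translation":[3,-50,0],"turn":0},{"fingers":15,"translation":[3,-50,0],"turn":0},{"fingers":15,"translation":[3,-50,0],"turn":0},{"fingers":15,"translation":[3,-50,0],"turn":0},{"fingers":15,"translation":[3,-25,0],"turn":0}]'

```text
t: 6.85
eef_pos: [0.5185, -0.1528, 0.2791]
tool_rot: [-0.0, 0.792, 0.61, -0.001]
contact_force: [0.9, 0.9, -1.7]
gripper_width: 0.242
```

>>> move_arm --steps '[{"fingers":15,"translation":[0,-40,0],"turn":0},{"fingers":15,"translation":[0,-30,0],"turn":0},{"fingers":15,"translation":[0,-10,0],"turn":0},{"fingers":15,"translation":[0,0,0],"turn":0},{"fingers":15,"translation":[0,0,0],"turn":0}]'

```text
t: 7.48
eef_pos: [0.5202, -0.2278, 0.2798]
tool_rot: [-0.001, 0.79, 0.613, 0.0]
contact_force: [0.5, -0.5, -0.5]
gripper_width: 0.24
```

```bash
python3 - <<'E'
from h import *
np.save("k.npy",calibration("wrist"),allow_pickle=True)
w=read_camera("wrist");s=read_camera("scene");t=read_camera("top")
for n,i in zip("wst",(w,s,t)): cv2.imwrite(f"pics/{n}5.png",i)
for i in range(3):
    o=get_obs();print(o['t'],o['eef_pos'],o['contact_force'],o['q'])
    if i<2: read_camera("top")
cv2.imwrite("pics/v5.png",np.hstack([cv2.resize(s[140:290,240:390],(400,400)),cv2.resize(t[120:240,260:380],(400,400))]))
E
```

```text
7.625 [ 0.52026252 -0.22833015  0.28025279] [ 0.25763717  0.04925152 -1.25296883] [-0.11213543  0.27422124  0.51433445  1.78499598 -0.14902999  1.12099833
  1.77016075]
7.675 [ 0.52021153 -0.22858511  0.28031167] [ 0.55763807  0.0261738  -1.20015438] [-0.11193649  0.27422896  0.51457446  1.78488638 -0.14895912  1.12102194
  1.7702152 ]
7.725 [ 0.52018178 -0.22884469  0.28037097] [ 0.17848554  0.12316541 -0.61021233] [-0.11174103  0.27425733  0.51484263  1.78475634 -0.14894395  1.12101695
  1.77030764]
```

View pics/w5.png

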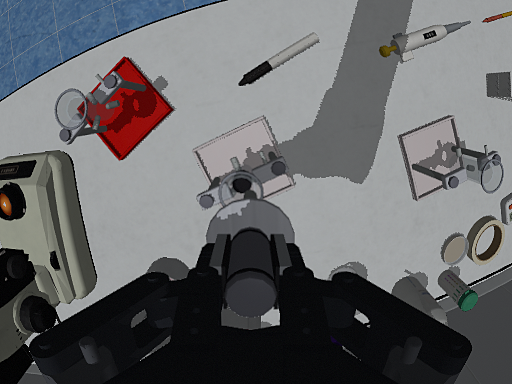

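View pics/v5.png

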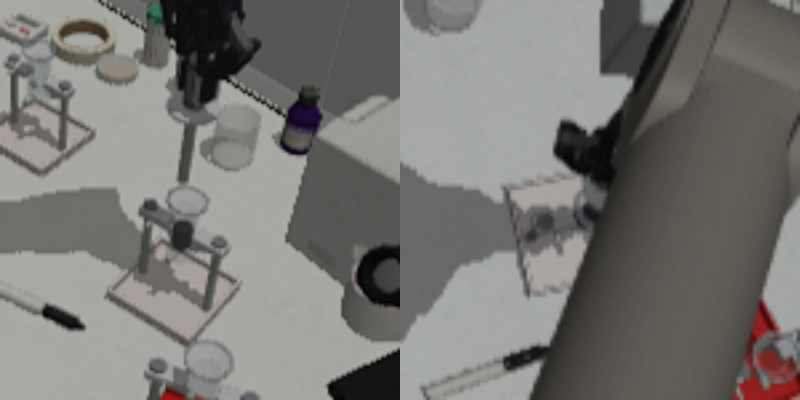

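```bash
python3 - <<'E'
from h import *
k=np.load("k.npy",allow_pickle=True).item()
w=cv2.imread("pics/w5.png");cv2.imwrite("pics/w5z.png",cv2.resize(w[150:270,190:310],(600,600),interpolation=cv2.INTER_CUBIC))
s=cv2.imread("pics/s5.png")[160:260,270:345]
S=8;a=cv2.resize(s,None,fx=S,fy=S,interpolation=cv2.INTER_CUBIC)[:600];b=a.copy()
d=lambda P,c:cv2.polylines(b,[((proj("scene",P)-[270,160]+.5)*S).astype(int)],False,c,1)
x,y,z=.5202,-.2284,.280-.115+.004
th=np.linspace(0,2*np.pi,40)
circ=lambda x,y,z,r: np.c_[x+r*np.cos(th),y+r*np.sin(th),0*th+z]
d([[x,y,z],[x,y,z+.155]],(0,0,255));d(circ(x,y,z+.094,.026),(0,255,0));d(circ(x,y,z,.006),(0,255,0))
d(circ(.522,-.238,.148,.022),(255,0,0))
cv2.imwrite("pics/s5z.png",np.hstack([a,b])[:, :])
for (u,v) in [(241,186)]:
    o,dd=ray("wrist",(u,v),k);print(o+dd*(.109-o[2])/dd[2])
E
```

```text
[ 0.52444681 -0.23919613  0.109     ]
```

View pics/w5z.png

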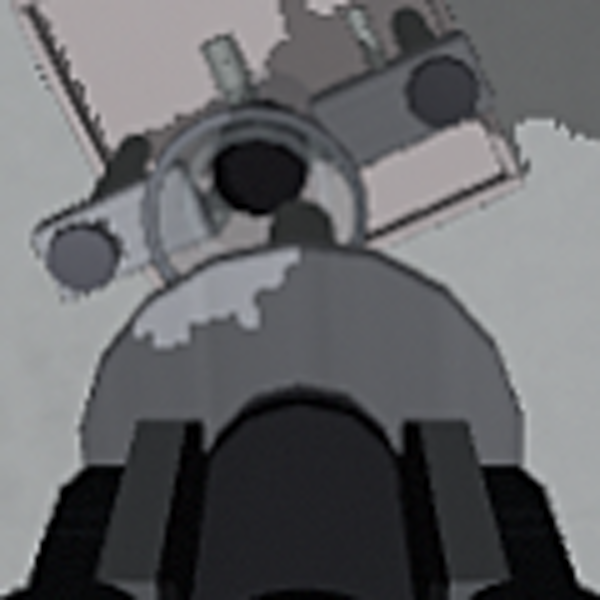

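View pics/s5z.png

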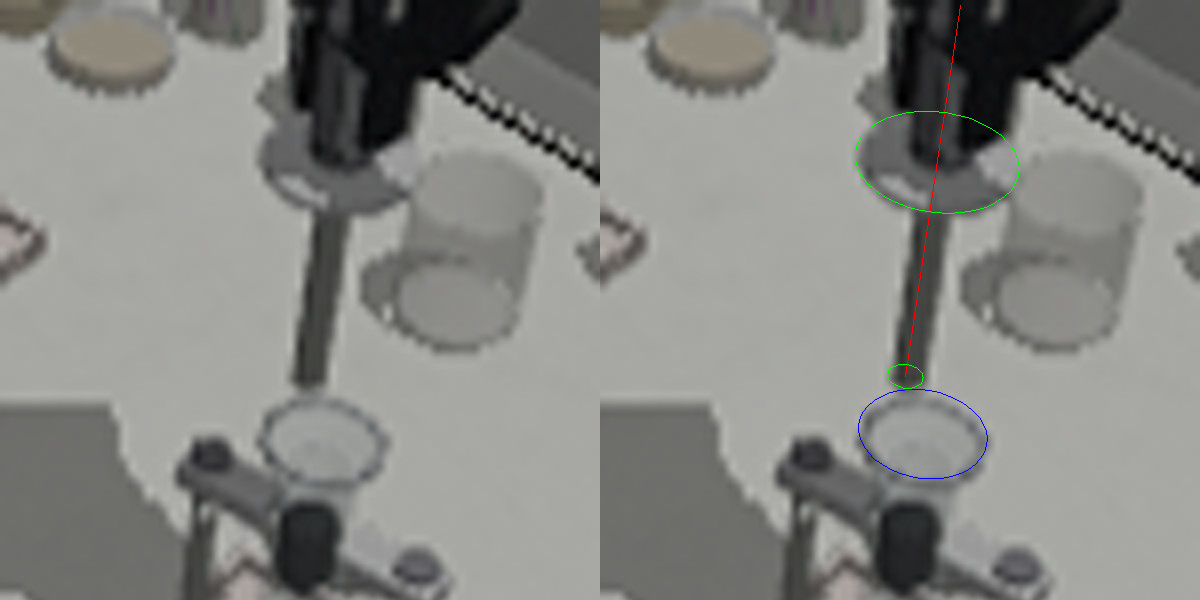

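```bash
python3 - <<'E'
from h import *
k=np.load("k.npy",allow_pickle=True).item()
def at(u,v,z):
    o,dd=ray("wrist",(190+u/5-.5,150+v/5-.5),k);return np.round(o+dd*(z-o[2])/dd[2],4)
print("tip upper edge",at(302,203,.169),"tip sides",at(273,228,.169),at(333,228,.169))
print("flange top edge sides",at(80,430,.268),at(522,430,.268))
print("rim top, left,right",at(257,100,.148),at(146,205,.148),at(368,205,.148))
print("plug",at(259,175,.109), at(259,140,.109))
print(-cv2.Rodrigues(k["rvec"])[0].T@np.array(k["tvec"]).ravel())
E
```

```text
tip upper edge [ 0.5161 -0.2271  0.169 ] tip sides [ 0.5193 -0.2332  0.169 ] [ 0.5219 -0.223   0.169 ]
flange top edge sides [ 0.5105 -0.2518  0.268 ] [ 0.5231 -0.2032  0.268 ]
rim top, left,right [ 0.5    -0.2316  0.148 ] [ 0.5143 -0.2575  0.148 ] [ 0.525  -0.2164  0.148 ]
plug [ 0.5229 -0.2385  0.109 ] [ 0.5154 -0.2365  0.109 ]
[ 0.45214517 -0.21075114  0.42212582]
```

>>> move_arm --steps '[{"fingers":15,"translation":[1.5,-8.5,0],"turn":0},{"fingers":15,"translation":[0,0,0],"turn":0},{"fingers":15,"translation":[0,0,0],"turn":0},{"fingers":15,"translation":[0,0,-15],"turn":0},{"fingers":15,"translation":[0,0,-15],"turn":0},{"fingers":15,"translation":[0,0,-10],"turn":0},{"fingers":15,"translation":[0,0,-8],"turn":0},{"fingers":15,"translation":[0,0,0],"turn":0}]' --newtons 90

```text
t: 8.72
eef_pos: [0.5211, -0.238, 0.2316]
tool_rot: [-0.001, 0.791, 0.612, -0.0]
contact_force: [-0.3, 0.5, -1.4]
gripper_width: 0.234
```

```bash
cat > look.py <<'E'
from h import *
import sys
n=sys.argv[1]
w=read_camera("wrist");s=read_camera("scene")
o=get_obs();print(o['t'],o['eef_pos'],o['contact_force'],o['torque'],o['gripper_width'])
cv2.imwrite(f"pics/v{n}.png",np.hstack([cv2.resize(s[160:280,260:360],(500,600),interpolation=cv2.INTER_CUBIC),cv2.resize(w[110:310,200:300],(300,600),interpolation=cv2.INTER_CUBIC)]))
E
python3 look.py 6
```

```text
8.825 [ 0.52170351 -0.23823143  0.23255383] [ 0.02009973 -0.32686862 -1.10559493] [-0.00097899  0.00017588 -0.03996866] 0.23101525067755593
```

View pics/v6.png

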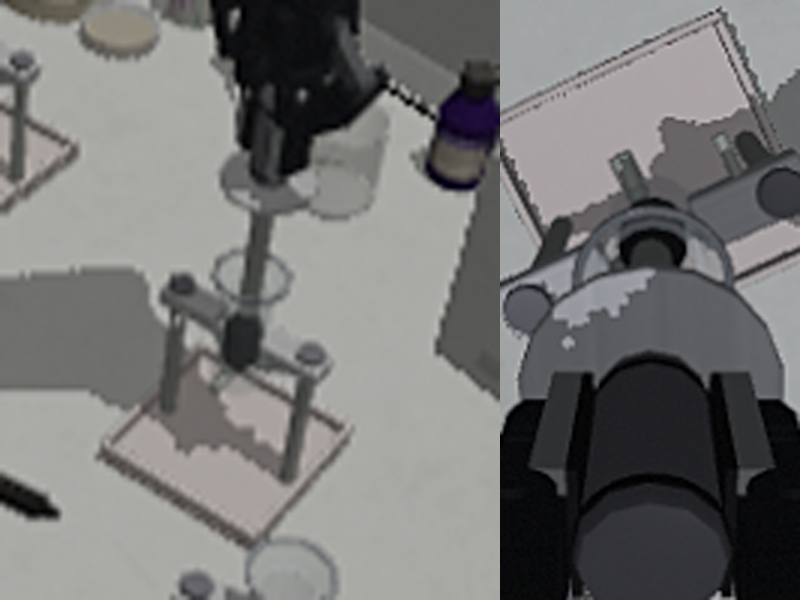

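The shaft (scene crop ~255,270) is inside the tube mouth, centred over the plug and with no lateral force. Pushing now.

>>> move_arm --steps '[{"fingers":15,"translation":[0,0,-6],"turn":0},{"fingers":15,"translation":[0,0,-5],"turn":0},{"fingers":15,"translation":[0,0,-4],"turn":0},{"fingers":15,"translation":[0,0,-4],"turn":0},{"fingers":15,"translation":[0,0,-4],"turn":0}]'

```text
t: 9.45
eef_pos: [0.523, -0.2388, 0.2107]
tool_rot: [0.002, 0.791, 0.612, 0.001]
contact_force: [-0.6, 1.6, 8.7]
gripper_width: 0.235
```

>>> move_arm --steps '[{"fingers":15,"translation":[0,0,-5],"turn":0},{"fingers":15,"translation":[0,0,-5],"turn":0},{"fingers":15,"translation":[0,0,-5],"turn":0},{"fingers":15,"translation":[0,0,-5],"turn":0},{"fingers":15,"translation":[0,0,0],"turn":0}]'

```text
t: 10.07
eef_pos: [0.5212, -0.238, 0.1889]
tool_rot: [-0.0, 0.791, 0.612, -0.0]
contact_force: [-1.7, -0.8, -2.2]
gripper_width: 0.236
```

```bash
python3 look.py 7
```

```text
10.175 [ 0.52106458 -0.23791233  0.18888516] [-0.79818094  0.17264609 -1.22964212] [-0.01603756  0.05049849 -0.03243457] 0.237250904493634
```

View pics/v7.png

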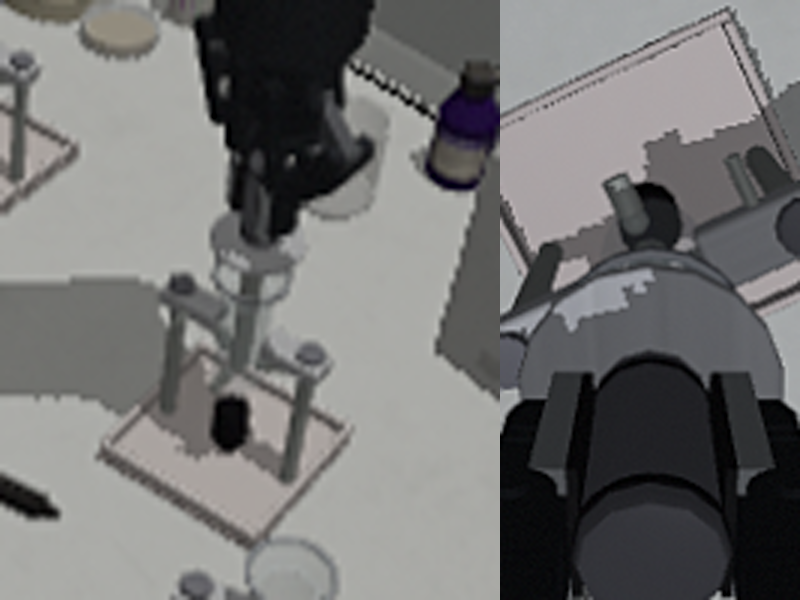

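The plug is in the tray (scene crop 230,420). Now seating the flange.

>>> move_arm --steps '[{"fingers":15,"translation":[0,0,-6],"turn":0},{"fingers":15,"translation":[0,0,-6],"turn":0},{"fingers":15,"translation":[0,0,-5],"turn":0},{"fingers":15,"translation":[0,0,-3],"turn":0},{"fingers":15,"translation":[0,0,0],"turn":0}]'

```text
t: 10.8
eef_pos: [0.5213, -0.2381, 0.169]
tool_rot: [-0.0, 0.791, 0.612, -0.0]
contact_force: [0.9, -0.2, -1.9]
gripper_width: 0.233
```

>>> move_arm --steps '[{"fingers":15,"translation":[0,0,-1.5],"turn":0},{"fingers":15,"translation":[0,0,-1],"turn":0},{"fingers":15,"translation":[0,0,0],"turn":0}]'

```text
t: 11.18
eef_pos: [0.5215, -0.2381, 0.1668]
tool_rot: [-0.0, 0.791, 0.612, 0.0]
contact_force: [-0.4, 0.9, -1.3]
gripper_width: 0.235
```

>>> move_arm --steps '[{"fingers":15,"translation":[0,0,-1],"turn":0},{"fingers":15,"translation":[0,0,-1],"turn":0},{"fingers":15,"translation":[0,0,0],"turn":0}]'

```text
t: 11.55
eef_pos: [0.5216, -0.2382, 0.1658]
tool_rot: [0.0, 0.791, 0.612, 0.0]
contact_force: [-3.5, 2.0, 7.5]
gripper_width: 0.237
```

```bash
python3 look.py 8
```

```text
11.65 [ 0.52161267 -0.23822166  0.16582222] [-3.11318375  1.83348638  8.00631853] [0.31885972 0.64711519 0.02656404] 0.2322438335748535
```

View pics/v8.png

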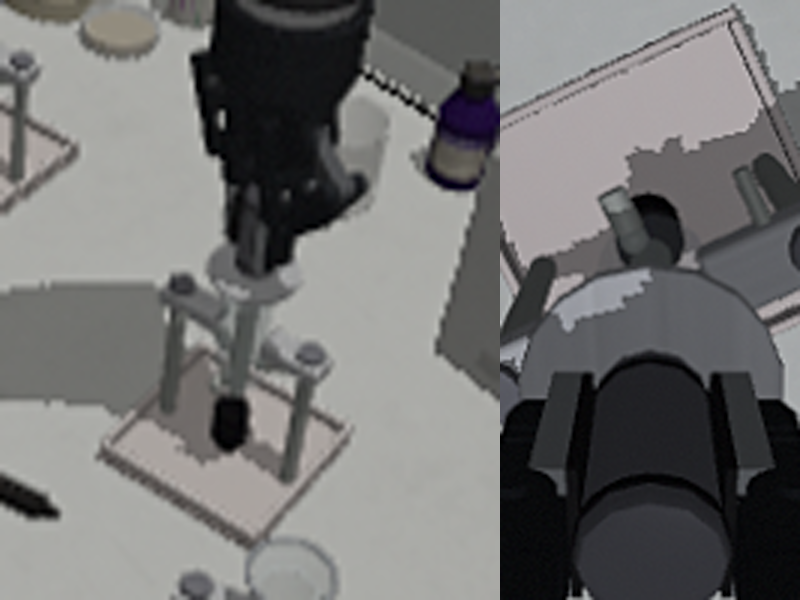

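The flange is on the rim, with 8 N contact at TCP z 0.166 as predicted. Releasing.

>>> move_arm --steps '[{"fingers":40,"translation":[0,0,0],"turn":0},{"fingers":60,"translation":[0,0,0],"turn":0},{"fingers":70,"translation":[0,0,0],"turn":0},{"fingers":70,"translation":[0,0,0],"turn":0},{"fingers":70,"translation":[0,0,0],"turn":0},{"fingers":70,"translation":[0,0,0],"turn":0},{"fingers":70,"translation":[0,0,0],"turn":0}]'

```text
t: 12.52
eef_pos: [0.5215, -0.2381, 0.1648]
tool_rot: [-0.0, 0.791, 0.612, -0.0]
contact_force: [-0.5, 0.1, 0.2]
gripper_width: 0.819
```

>>> move_arm --steps '[{"fingers":70,"translation":[0,0,10],"turn":0},{"fingers":70,"translation":[0,0,20],"turn":0},{"fingers":70,"translation":[0,0,30],"turn":0},{"fingers":70,"translation":[0,0,30],"turn":0},{"fingers":70,"translation":[0,0,20],"turn":0},{"fingers":70,"translation":[0,0,10],"turn":0},{"fingers":70,"translation":[0,0,0],"turn":0},{"fingers":70,"translation":[0,0,0],"turn":0}]'

```text
t: 13.52
eef_pos: [0.521, -0.2378, 0.284]
tool_rot: [-0.001, 0.791, 0.612, -0.0]
contact_force: [-1.2, -0.3, -0.2]
gripper_width: 0.819
```

```bash
python3 look.py 9
```

```text
13.625 [ 0.52100276 -0.23785864  0.28386905] [-0.74828509  0.18835235  0.91743398] [-0.03145587 -0.04142648 -0.00696746] 0.8214353336753023
```

View pics/v9.png

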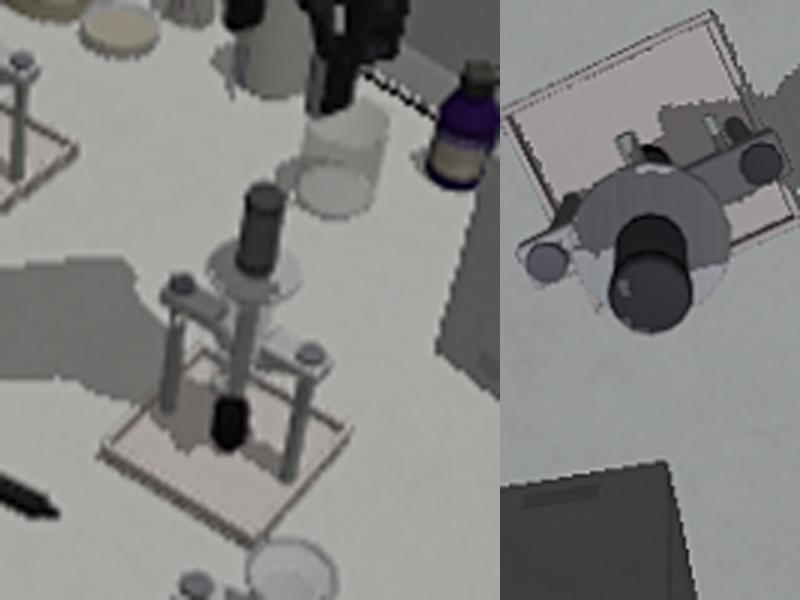

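The rod stands upright with its flange on the rim (scene crop 255,270), the plug is in the tray (230,420), and the gripper is well clear.

```bash
python3 -c "
from station import *
print(hand_in())"
```

```text
the job is handed in; nothing more can be done
None
```

The job is done and handed in. I took the push rod out of the rack by its grip and pushed it down the tube of the plugged white stand. The plug dropped into the tray, and I seated the rod's flange on the rim and let go. The robot's clock read about 13.6 s at the last check, against the 48 s limit.

- **Forces:** I read about 9 N while pushing the plug and about 8 N when the flange met the rim, both well under the limits. These are readings at the end of each move, so a short peak in between would not show.
- **Final position:** The last pictures show the rod upright with its flange on the rim, the plug in the tray below it, and the open gripper well above.
- **Disagreements:** The scene camera sat about 1 px (3–4 mm) off the top and wrist cameras. The shift was nearly the same for the rod and the tube, so it did not affect the fit. No check failed.

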